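# Bring the flip tags of a contact-plate rack up to date

### The arm

A 7-joint arm with a two-finger parallel gripper is mounted at the origin on a cart in front of the work surface, level with it; the furniture and walls round the work are solid. World frame = base frame: x ahead of the robot, y to its left, z up, the work surface at z = 0. Lengths are in m, angles in rad, forces in N, time in s.
With the tool pointing down it reaches from about 0.4 to 0.85 m from the base axis. Payload 4.5 kg.
Tool frame: the origin (TCP) lies on the centre line of the jaws, within the pads' length; the fingertips stand ahead of it and the grasp point (between the pads) lies 3 mm ahead of it (r.finger_overhang is the z of the fingertips in the tool frame, in m); z points along the fingers, y is the direction in which the jaws open and shut (so a half turn about z gives the same grasp; the last joint's range is limited). The gripper opens to 88 mm and grips with 3 to 60 N. Pads are 18 mm wide; open, the fingers measure 123 mm over their backs; the gripper's body (75 mm by 187 mm) begins 45 mm behind the grasp point.
Start: joints at [1.253, 0.689, -0.195, 1.565, 0.157, 0.902, -0.215], TCP at [0.215, -0.587, 0.226] pointing down, gripper open.
Joint ranges: [-3.01, 3.01], [-0.46, 2.08], [-1.47, 1.51], [0.13, 2.56], [-1, 4.14], [0.04, 2.09], [-2.66, 2.66]. Speed limits (rad/s): [2.57, 2.57, 3.14, 3.14, 3.14, 3.14, 3.14].

### API

Orientations are given as a unit quaternion [x, y, z, w].
In Python, from plant import get_state, snapshot, camera_model, workorder, boxes_of, mark_of, r gives the robot as it stands.
- The arm moves only by the tool jog_arm, never from a script. Its argument "rows" is a list of rows, each a list of 2 entries, a list of its own where there are three numbers: the shift along the tool's x, y, z normalised to -1 to 1, where 1 is 75 cm, then the turn about the tool's z normalised to -1 to 1, where 1 is 2 rad. A call has 1 to 20 rows; each row is the pose to reach, as a shift and turn from the pose commanded when the call began, along the tool's axes at that moment; what a row does not reach only later rows make up. A row lasts 1/12 s, in which the tool goes at most 41.7 mm and 7.16 degrees, less where a joint would pass 70% of its speed; a pose out of reach is approached as far as the arm can. A call with a number of a shift or a turn outside -1 to 1 is refused whole. A call with a gripper value outside its range is refused whole. "gripper" is the finger opening in mm, from 0 to 88.1, set as the call begins (left out, the last holds). The fingers move at their own pace and stop on an object; "newtons" is the grip in N (left out, the last holds). Time passes only in rows, so rows that repeat a pose let the fingers close. It gives the time, the measured TCP pose, the force and the opening at its end, in the units of the state.
- get_state(): the state, without advancing time (a new reading comes with each control period).
- snapshot(name): name is "scene" or "top" or "wrist"; returns the picture (400x640x3 uint8, red, green, blue); there is no depth.
- camera_model(name): a dict with "mtx" (3x3 intrinsics, pixels), "extrinsics" (4x4, takes a point from camera to world coordinates); the wrist camera has in their place "T_tool_cam" (4x4, takes a point from camera to tool coordinates, whose origin is the TCP and whose axes are the flange's). Camera axes: x right, y up, looking along -z (the intrinsics and any distortion apply to the point x, -y, -z); pixel columns grow to the right and rows downward; lengths in m; the calibration is good to about 2 mm. A picture is of the moment at which its call begins: read the wrist's pose just before it. camera_model takes no time and is no camera call.
- workorder.finish_job(): hands the job in, once; it reports no verdict.
Trained networks look in the newest picture that a camera, given by its name, has taken for a name from the list of things; names that differ only in an ending like _2 or _b are one class to them, and where a whole thing is asked for, a point or a joint stands for the part that bears it (a point fixed in the world has none). Each returns a list of dicts, best first, with "p" (0 to 1); they miss things now and then, are a little off and sometimes report something else, mostly with a low value. They report only what shows in the picture. A call takes as long as a camera call.
- boxes_of(thing, camera): "rect" ([left, top, right, bottom] in pixels, round what is visible of it).
- mark_of(thing, camera): "pixel" ([row, column] in pixels: a listed point, or the origin of a listed thing).
The state is a dict: "clock": time; "q": joint angles; "qd": joint speeds; "joint_torque": joint torques, N m; "tool_pos": TCP position; "eef_rot": TCP orientation; "contact_force": force on the tool from outside, world axes, zero at the start; "moment": the same for the moment, N m; "opening": opening from 0.0 (shut) to 1.0 (fully open).
Only numpy, scipy, OpenCV 4.12 (cv2) and the standard library are available. Lean on these libraries where they do the work, as an engineer would, in place of code of your own. Each camera call takes 0.05 s, during which the arm holds its last target.

### The job

The red and green flip tags in front of the three bays of the contact-plate rack are out of date: turn them so that only the bay with a full stack of four plates shows green and the bays with fewer plates show red. Push each wrong tag by its tab, gently, with a fingertip or the outside of the fingers, round its hinge until it lies flat against its plate on the other side. Pinch or lift nothing, and leave the plates and the things lying round the rack where they are.

Things in the scene. Friction and masses are not known exactly. Their poses are not given: they have to be found in the camera images.
- plate_rack: Fixed rack on the steel trolley: white base 130 x 230 x 6 mm, pegs up to 48 mm. Origin: underside, on the line of the hinge pins, middle bay; x points from its front (the tags) to its back, y to the left, z up. Bays are 76 mm apart along y. The clean bench's frame and raised glass (above 490 mm) begin just left of the trolley: a wide upper arm clears them if the wrist leans 20 degrees to the right (-y).
- holder_0: Fixed grey tag holder in front of one bay of the rack (which bay varies): back plate 72 wide, its top 50 mm above the trolley top, its front face 3.5 mm behind the hinge pin. Origin: the foot of the vertical hinge pin at trolley height; axes as the rack's. Its bay's middle is at x = +80 mm, y = 0.
- holder_1: Fixed grey tag holder in front of one bay of the rack (which bay varies): back plate 72 wide, its top 50 mm above the trolley top, its front face 3.5 mm behind the hinge pin. Origin: the foot of the vertical hinge pin at trolley height; axes as the rack's. Its bay's middle is at x = +80 mm, y = 0.
- holder_2: Fixed grey tag holder in front of one bay of the rack (which bay varies): back plate 72 wide, its top 50 mm above the trolley top, its front face 3.5 mm behind the hinge pin. Origin: the foot of the vertical hinge pin at trolley height; axes as the rack's. Its bay's middle is at x = +80 mm, y = 0.
- tag_0 (a joint): Hinge of the tag leaf on holder_0, rad: 0 = leaf lies flat against the left half of the plate (+y) with its red face out, grows as the leaf swings round the front (pi/2 = leaf points straight out, to -x), 3.14 = flat against the right half (-y), green face out. The hinge has light friction (about 0.25 N at the tab) and stays where it is left.
- tab_0 (a point): Middle of the tab of tag_0, 64 mm above the trolley top and 18 mm from the hinge axis. The leaf is 4 mm thick, red on one side, green on the other, 35 mm wide from the hinge axis, from 14 to 48 mm high; the tab stands on its top edge up to 78 mm, 10 to 26 mm from the axis, so above 52 mm there is free room in front of it and for 46 mm behind it. Neighbouring tabs come within 24 mm.
- tag_1 (a joint): Hinge of the tag leaf on holder_1, rad: 0 = leaf lies flat against the left half of the plate (+y) with its red face out, grows as the leaf swings round the front (pi/2 = leaf points straight out, to -x), 3.14 = flat against the right half (-y), green face out. The hinge has light friction (about 0.25 N at the tab) and stays where it is left.
- tab_1 (a point): Middle of the tab of tag_1, 64 mm above the trolley top and 18 mm from the hinge axis. The leaf is 4 mm thick, red on one side, green on the other, 35 mm wide from the hinge axis, from 14 to 48 mm high; the tab stands on its top edge up to 78 mm, 10 to 26 mm from the axis, so above 52 mm there is free room in front of it and for 46 mm behind it. Neighbouring tabs come within 24 mm.
- tag_2 (a joint): Hinge of the tag leaf on holder_2, rad: 0 = leaf lies flat against the left half of the plate (+y) with its red face out, grows as the leaf swings round the front (pi/2 = leaf points straight out, to -x), 3.14 = flat against the right half (-y), green face out. The hinge has light friction (about 0.25 N at the tab) and stays where it is left.
- tab_2 (a point): Middle of the tab of tag_2, 64 mm above the trolley top and 18 mm from the hinge axis. The leaf is 4 mm thick, red on one side, green on the other, 35 mm wide from the hinge axis, from 14 to 48 mm high; the tab stands on its top edge up to 78 mm, 10 to 26 mm from the axis, so above 52 mm there is free room in front of it and for 46 mm behind it. Neighbouring tabs come within 24 mm.
- stack_four: Full stack of four clear lidded contact plates with pale yellow agar, 63 mm across, 58 mm high, standing loose in one of the bays (its top is 64 mm above the trolley top). Origin: centre of its underside.
- stack_two: Stack of only two such plates, 29 mm high, loose in a bay. Origin: centre of its underside.
- single_plate: A single such plate, 14.5 mm high, loose in a bay. Origin: centre of its underside.
- pen: Marker pen with a black cap, 132 mm long, 15 mm high, lying in front of the rack. Origin: centre of its underside.

How it is judged:
By the outcome, as a careful person would: the job done as asked, in the order asked, and still so for the second after the job is handed in, with the robot touching nothing.
It also fails if it takes over 38 s, if anything falls off the work surface, if the arm or the gripper's body presses on something with over 40 N, if the wrist force passes 120 N, or if a joint passes its speed limit or range.

## Working session

There is one attempt and no reset: what is moved stays moved. The work goes in short steps, Python scripts to look and compute and a tool call to move; the robot and the scene stay as the last step left them, time stands still between calls to the robot, and variables do not carry over. Pictures are saved under pics/ and viewed, and the job is handed in when it is done.

Besides the shell and the picture viewer there is one more tool, called after ">>>" as name([rows], argument=value, ...), one row to a line, values as JSON. jog_arm: Moves the arm, as the interface text tells. Scaled input: -1 to 1 covers 75 cm each way for a shift and 2 rad each way for a turn. Its arguments: {"type":"object","properties":{"rows":{"type":"array"},"gripper":{"type":"number"},"newtons":{"type":"number"}},"required":["rows"]}

```bash
ls; mkdir -p pics; python3 - <<'E'
from plant import *
import cv2
print(get_state())
print(r.finger_overhang)
for n in ("scene","top","wrist"):
    im=snapshot(n); cv2.imwrite(f"pics/a_{n}.png",im[:,:,::-1])
    m=camera_model(n); print(n,m)
E
```

```text
pics
{'clock': 0.0, 'q': array([ 1.25276121,  0.69000832, -0.19453162,  1.56633494,  0.15727616,
        0.90249319, -0.2151164 ]), 'qd': array([ 0.00086648, -0.00119843,  0.00022535,  0.00025565, -0.00016492,
       -0.00083732,  0.00034625]), 'joint_torque': array([ 2.17640263e-04, -5.27562940e+01, -1.26701877e+00, -1.53427738e+01,
       -5.26539353e-02,  6.38336671e-03,  1.52512685e-04]), 'tool_pos': array([ 0.21512934, -0.58610983,  0.22499773]), 'eef_rot': array([ 9.84560196e-01,  1.75043882e-01, -2.11908557e-04, -9.02347216e-04]), 'contact_force': array([-0.02661534,  0.21145231,  0.22376792]), 'moment': array([ 0.04930787,  0.02775191, -0.00748935]), 'opening': 1.0033039791219474}
0.022
scene {'mtx': array([[374.51479181,   0.        , 321.25175928],
       [  0.        , 374.51479181, 196.65285625],
       [  0.        ,   0.        ,   1.        ]]), 'extrinsics': array([[-0.69271678, -0.58052486,  0.42794199,  0.85255494],
       [ 0.72114761, -0.56532916,  0.40043609, -0.09445179],
       [ 0.00946498,  0.58599815,  0.81025711,  0.75402952],
       [ 0.        ,  0.      
[... 284 characters left out ...]
0.9996741 ,  0.02525921, -0.003697  , -0.4390957 ],
       [-0.00147788,  0.08731393,  0.99617975,  0.90900706],
       [ 0.        ,  0.        ,  0.        ,  1.        ]])}
wrist {'mtx': array([[300.38484435,   0.        , 317.0084532 ],
       [  0.        , 300.38484435, 203.97777521],
       [  0.        ,   0.        ,   1.        ]]), 'T_tool_cam': array([[-1.32778009e-04,  9.46553464e-01,  3.22546931e-01,
         8.48730261e-02],
       [ 9.99999162e-01,  5.41082319e-04, -1.17621781e-03,
        -3.19737224e-04],
       [-1.28787748e-03,  3.22546504e-01, -9.46552742e-01,
        -1.59183696e-01],
       [ 0.00000000e+00,  0.00000000e+00,  0.00000000e+00,
         1.00000000e+00]])}
```

View pics/a_scene.png

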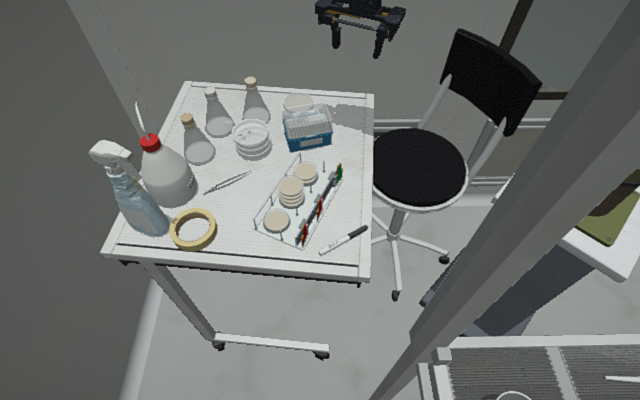

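View pics/a_top.png

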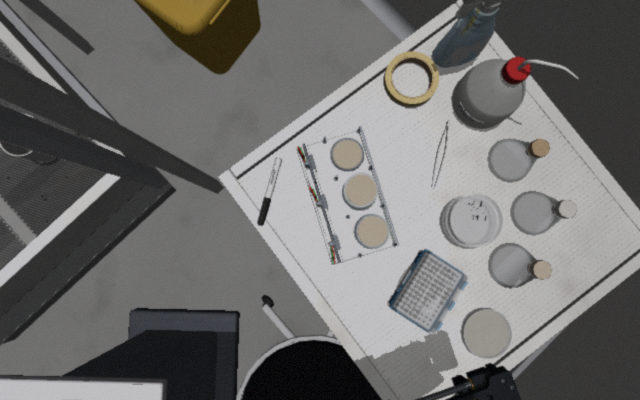

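View pics/a_wrist.png

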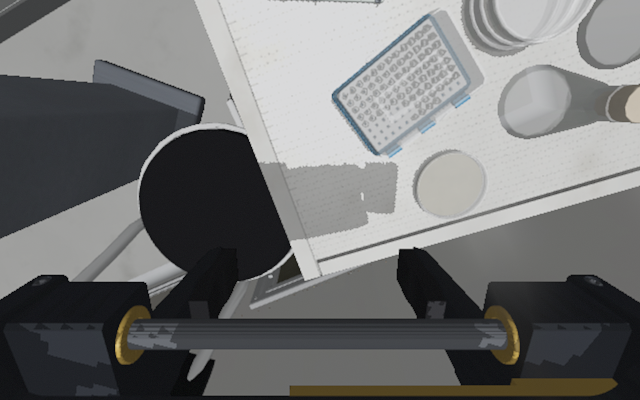

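```bash
python3 - <<'E'
from plant import *
for c in ("top","scene"):
  for t in ("holder_0","tab_0","stack_four","stack_two","single_plate","pen","plate_rack"):
    print(c,t,[(round(d['p'],2),[round(v) for v in d['pixel']]) for d in mark_of(t,c)])
  print([(round(d['p'],2),[round(v) for v in d['rect']]) for d in boxes_of("tag_0",c)])
E
```

```text
top holder_0 [(0.61, [171, 305]), (0.53, [202, 318]), (0.53, [243, 327])]
top tab_0 [(0.64, [150, 304]), (0.44, [252, 336]), (0.4, [196, 315])]
top stack_four [(0.56, [191, 356])]
top stack_two [(0.73, [233, 368]), (0.61, [152, 305])]
top single_plate [(0.86, [154, 349])]
top pen [(0.95, [191, 270])]
top plate_rack [(0.7, [157, 350]), (0.57, [205, 316])]
[(0.57, [298, 148, 308, 162]), (0.53, [311, 185, 318, 203]), (0.37, [329, 249, 336, 260])]
scene holder_0 [(0.73, [234, 308]), (0.66, [189, 334]), (0.47, [212, 321])]
scene tab_0 [(0.58, [201, 319]), (0.56, [198, 293]), (0.54, [168, 338]), (0.46, [225, 306])]
scene stack_four [(0.8, [198, 292])]
scene stack_two [(0.6, [176, 308])]
scene single_plate [(0.68, [217, 274])]
scene pen [(0.6, [240, 342])]
scene plate_rack [(0.84, [213, 320])]
[(0.66, [300, 225, 306, 243]), (0.63, [332, 164, 343, 183]), (0.23, [263, 206, 291, 234])]
```

```bash
python3 - <<'E'
import cv2
a=cv2.imread("pics/a_top.png")[120:275,240:410]; cv2.imwrite("pics/b_top.png",cv2.resize(a,None,fx=3.8,fy=3.8,interpolation=cv2.INTER_CUBIC))
a=cv2.imread("pics/a_scene.png")[145:260,245:380]; cv2.imwrite("pics/b_scene.png",cv2.resize(a,None,fx=5,fy=5,interpolation=cv2.INTER_CUBIC))
E
cat > h.py <<'E'
import numpy as np, cv2
from plant import *
from scipy.spatial.transform import Rotation as R
def ray(name,row,col,st=None):
    m=camera_model(name);K=m['mtx']
    if name=='wrist':
        T=np.eye(4);T[:3,:3]=R.from_quat(st['eef_rot']).as_matrix();T[:3,3]=st['tool_pos'];T=T@m['T_tool_cam']
    else: T=m['extrinsics']
    d=np.array([(col-K[0,2])/K[0,0],-(row-K[1,2])/K[1,1],-1.])
    return T[:3,3],T[:3,:3]@d
def atz(name,row,col,z,st=None):
    o,d=ray(name,row,col,st);return o+d*(z-o[2])/d[2]
def proj(name,P,st=None):
    m=camera_model(name);K=m['mtx']
    if name=='wrist':
        T=np.eye(4);T[:3,:3]=R.from_quat(st['eef_rot']).as_matrix();T[:3,3]=st['tool_pos'];T=T@m['T_tool_cam']
    else: T=m['extrinsics']
    p=(np.asarray(P)-T[:3,3])@T[:3,:3]
    return np.stack([K[0,2]+K[0,0]*p[...,0]/-p[...,2],K[1,2]-K[1,1]*p[...,1]/-p[...,2]],-1)
E
python3 - <<'E'
from h import *
np.set_printoptions(precision=4,suppress=True)
print([atz('top',*p,.05) for p in ((171,305),(202,318),(243,327))])
print([atz('top',*p,.064) for p in ((150,304),(196,315),(252,336))])
print([atz('top',*p,z) for p,z in (((233,372),.035),((191,360),.064),((154,347),.02))], atz('top',191,270,.01))
print([atz('scene',*p,0) for p in ((234,308),(212,321),(189,334))])
E
```

```text
[array([ 0.5416, -0.4136,  0.05  ]), array([ 0.4861, -0.4385,  0.05  ]), array([ 0.4133, -0.4564,  0.05  ])]
[array([ 0.5774, -0.4112,  0.064 ]), array([ 0.4956, -0.4329,  0.064 ]), array([ 0.3982, -0.4722,  0.064 ])]
[array([ 0.4333, -0.5379,  0.035 ]), array([ 0.5065, -0.5123,  0.064 ]), array([ 0.5799, -0.4905,  0.02  ])] [ 0.5075 -0.3476  0.01  ]
[array([ 0.5527, -0.4151,  0.    ]), array([ 0.4877, -0.4359,  0.    ]), array([ 0.4147, -0.4606,  0.    ])]
```

View pics/b_top.png

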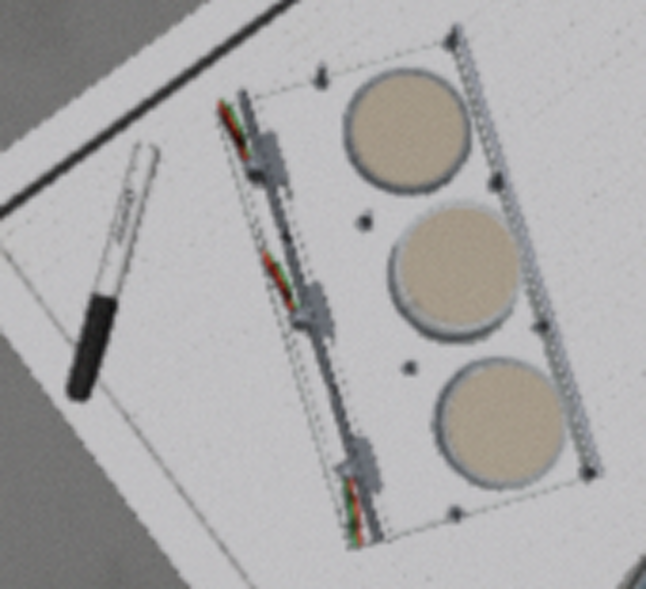

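View pics/b_scene.png

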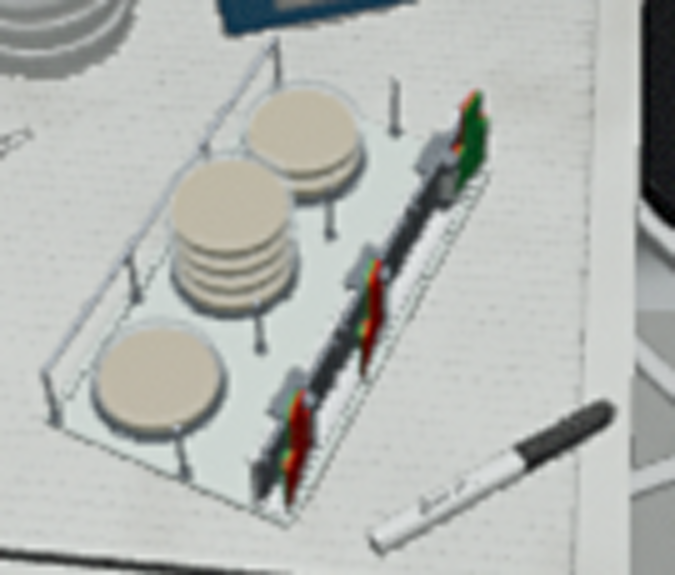

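>>> jog_arm([
  [[0.05,-0.01,0],0],
  [[0.1,-0.02,0],0],
  [[0.15,-0.03,0],-0.06],
  [[0.2,-0.04,0],-0.12],
  [[0.2,-0.04,0],-0.18],
  [[0.2,-0.04,0],-0.18],
], gripper=0)

```text
clock: 1.45
tool_pos: [0.3492, -0.5046, 0.226]
eef_rot: [0.936, 0.353, 0.001, -0.0]
contact_force: [0.0, 0.3, -0.4]
opening: 0.57
```

```bash
python3 - <<'E'
from h import *
st=get_state();print(st['clock'],st['q'],st['tool_pos'],st['contact_force'],st['opening'])
cv2.imwrite("pics/c_scene.png",snapshot('scene')[:,:,::-1])
E
```

```text
1.45 [ 1.05322201  0.67999207 -0.28825864  1.59860158  0.22815045  0.89571888
 -0.16673655] [ 0.34924551 -0.50458322  0.22598728] [ 0.02080519  0.2943157  -0.43945522] 0.5696550764072368
```

View pics/c_scene.png

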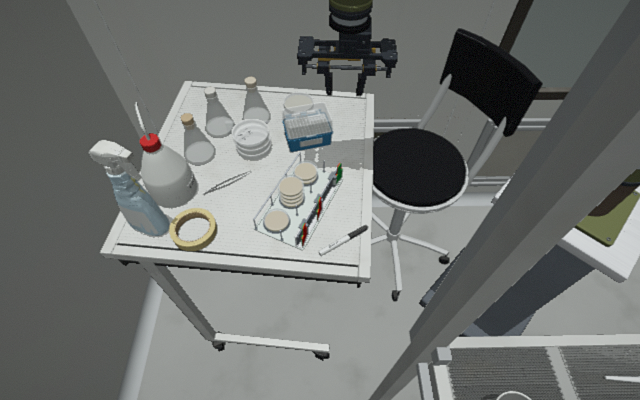

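```bash
python3 - <<'E'
from h import *
np.set_printoptions(precision=3,suppress=True)
# top-camera bearings of post edges, scene bearings
for tp in ((150,90),(185,220),(110,90),(178,160)):
  o,d=ray('top',*tp); print('top',o,d)
for sp in ((200,510),(200,555),(100,575),(20,600),(20,640),(350,395),(350,420)):
  o,d=ray('scene',*sp); print('scene',sp,o,d, np.degrees(np.arctan2(d[1],d[0])))
print(proj('scene',np.array([[0,0,0.],[0,0,.3],[0,0,.5],[.2,-.2,.5]])))
E
```

```text
top [ 0.423 -0.439  0.909] [ 0.169  0.479 -0.987]
top [ 0.423 -0.439  0.909] [ 0.103  0.206 -0.994]
top [ 0.423 -0.439  0.909] [ 0.252  0.481 -0.98 ]
top [ 0.423 -0.439  0.909] [ 0.115  0.331 -0.993]
scene (200, 510) [ 0.853 -0.094  0.754] [-0.772 -0.032 -0.811] -177.63051787047664
scene (200, 555) [ 0.853 -0.094  0.754] [-0.855  0.055 -0.81 ] 176.33912304593355
scene (100, 575) [ 0.853 -0.094  0.754] [-1.047 -0.058 -0.653] -176.8444141433991
scene (20, 600) [ 0.853 -0.094  0.754] [-1.217 -0.13  -0.527] -173.88828276540139
scene (20, 640) [ 0.853 -0.094  0.754] [-1.291 -0.053 -0.526] -177.6352605620366
scene (350, 395) [ 0.853 -0.094  0.754] [-0.327 -0.027 -1.048] -175.28304013116963
scene (350, 420) [ 0.853 -0.094  0.754] [-0.373  0.021 -1.048] 176.7482255930113
[[581.404 196.783]
 [673.935 102.083]
 [782.524  -9.052]
 [586.516  -9.039]]
```

>>> jog_arm([
  [[0.04,0.01,0],-0.06],
  [[0.08,0.02,0],-0.12],
  [[0.12,0.03,0],-0.18],
  [[0.16,0.04,0],-0.24],
  [[0.2,0.05,0],-0.3],
  [[0.2,0.05,0],-0.36],
  [[0.2,0.05,0],-0.42],
  [[0.2,0.05,0],-0.48],
  [[0.2,0.05,0],-0.54],
  [[0.2,0.05,0],-0.573],
  [[0.2,0.05,0],-0.573],
  [[0.2,0.05,0],-0.573],
])

```text
clock: 2.5
tool_pos: [0.4825, -0.4388, 0.2255]
eef_rot: [0.601, 0.799, -0.001, -0.0]
contact_force: [0.7, -0.9, 0.0]
opening: 0.003
```

```bash
python3 - <<'E'
from h import *
st=get_state();print(st)
cv2.imwrite("pics/d_wrist.png",snapshot('wrist')[:,:,::-1])
cv2.imwrite("pics/d_scene.png",snapshot('scene')[:,:,::-1])
for t in ("holder_0","tab_0","stack_four","stack_two","single_plate","pen","plate_rack"):
    print(t,[(round(d['p'],2),[round(v) for v in d['pixel']]) for d in mark_of(t,'wrist')])
E
```

```text
{'clock': 2.5, 'q': array([ 0.96354603,  0.77543714, -0.57996744,  1.46374937,  0.46176023,
        1.04129127,  0.55976648]), 'qd': array([-0.01206614, -0.00453045, -0.00140363,  0.00036978,  0.00019407,
       -0.00108203, -0.00034126]), 'joint_torque': array([ 1.15406087e-01, -5.50112092e+01, -6.50538862e+00, -1.52598059e+01,
       -9.71745729e-03,  7.05071725e-02,  9.59243369e-02]), 'tool_pos': array([ 0.48251507, -0.43875487,  0.22551752]), 'eef_rot': array([ 6.01371465e-01,  7.98969333e-01, -5.26584928e-04, -2.97353919e-04]), 'contact_force': array([ 0.69145019, -0.89098526,  0.03924507]), 'moment': array([-0.04799178, -0.12344846, -0.03358634]), 'opening': 0.0032574308712767586}
holder_0 [(0.94, [168, 376]), (0.58, [175, 260]), (0.55, [169, 322])]
tab_0 [(0.9, [178, 334]), (0.64, [179, 406]), (0.56, [182, 237])]
stack_four [(0.56, [228, 319])]
stack_two [(0.69, [231, 264])]
single_plate [(0.95, [226, 376])]
pen [(0.69, [102, 359])]
plate_rack [(0.55, [168, 322]), (0.33, [176, 407])]
```

View pics/d_wrist.png

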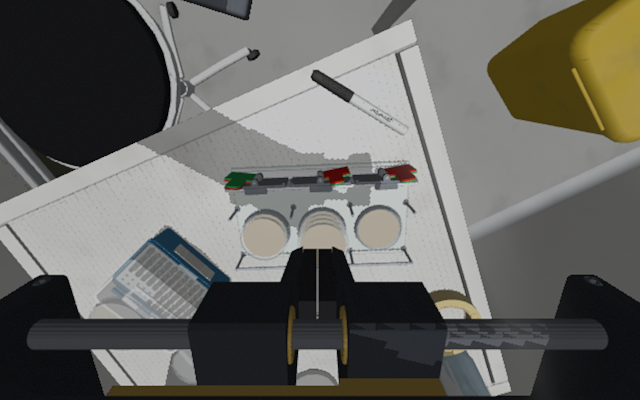

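View pics/d_scene.png

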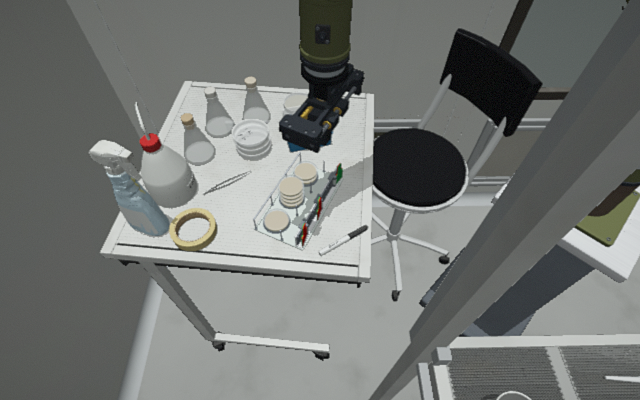

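```bash
python3 - <<'E'
from h import *
a=cv2.imread("pics/d_wrist.png")[150:265,215:430]; cv2.imwrite("pics/e.png",cv2.resize(a,None,fx=3.7,fy=3.7,interpolation=cv2.INTER_CUBIC))
E
```

```text
(no output)
```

View pics/e.png

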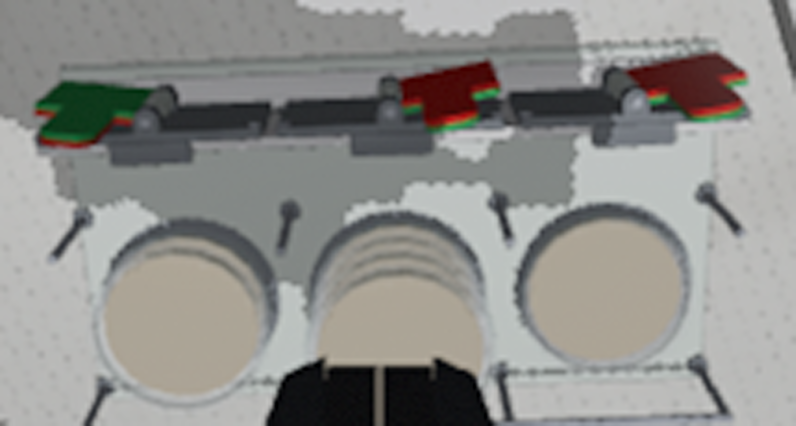

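```bash
python3 - <<'E'
from h import *
np.set_printoptions(precision=4,suppress=True)
st=get_state()
f=lambda x,y,z:atz('wrist',150+(y+.5)/3.7-.5,215+(x+.5)/3.7-.5,z,st)
tops=[f(148,113,.05),f(390,106,.05),f(633,98,.05)]
print("tops",np.array(tops))
print("feet",np.array([atz('wrist',*p,0,st) for p in((175,260),(169,322),(168,376))]))
pegs=[f(84,213,.048),f(290,208,.048),f(500,200,.048),f(706,190,.048)]
print("pegs",np.array(pegs))
# base front edge corners
print(f(62,70,.006),f(718,43,.006), np.linalg.norm(f(62,70,.006)-f(718,43,.006)))
# plate circle tops
print('plates',f(183,320,.035),f(605,290,.0205))
# lsq fit
A=np.array(tops)[:,:2]; d=A[2]-A[0]; print(np.linalg.norm(d), np.degrees(np.arctan2(d[1],d[0])))
A=np.array(pegs)[:,:2]; d=A[3]-A[0]; print(np.linalg.norm(d), np.degrees(np.arctan2(d[1],d[0])))
# tab tops corner
for n,p in dict(near=((42,138),(95,142)),mid=((432,125),(497,93)),far=((690,117),(747,103))).items():
  print(n,[f(*q,.078)[:2] for q in p])
# top cam
g=lambda x,y,z:atz('top',120+(y+.5)/3.8-.5,240+(x+.5)/3.8-.5,z)
print('top base',g(462,27,.048),g(590,473,.048))
print('top plates',g(408,131,.0205),g(458,265,.064),g(502,422,.035))
print('top pins',g(257,173,.05),g(302,322,.05),g(345,468,.05))
E
```

```text
tops [[ 0.4162 -0.4584  0.05  ]
 [ 0.4876 -0.4351  0.05  ]
 [ 0.5589 -0.4114  0.05  ]]
feet [[ 0.4148 -0.4649  0.    ]
 [ 0.4905 -0.4343  0.    ]
 [ 0.5576 -0.4131  0.    ]]
pegs [[ 0.4034 -0.4973  0.048 ]
 [ 0.4666 -0.4769  0.048 ]
 [ 0.5304 -0.4552  0.048 ]
 [ 0.5925 -0.4334  0.048 ]]
[ 0.3785 -0.4653  0.006 ] [ 0.593  -0.3923  0.006 ] 0.22656975529535306
plates [ 0.4419 -0.5316  0.035 ] [ 0.5828 -0.4849  0.0205]
0.15018489041184735 18.23844760215841
0.199527491005407 18.65779034972493
near [array([ 0.3924, -0.4657]), array([ 0.4072, -0.4625])]
mid [array([ 0.4984, -0.4304]), array([ 0.5133, -0.4163])]
far [array([ 0.5682, -0.4074]), array([ 0.5822, -0.399 ])]
top base [ 0.6259 -0.5138  0.048 ] [ 0.4144 -0.5776  0.048 ]
top plates [ 0.5796 -0.4905  0.0205] [ 0.5094 -0.5125  0.064 ] [ 0.4375 -0.5374  0.035 ]
top pins [ 0.5524 -0.4174  0.05  ] [ 0.4819 -0.4406  0.05  ] [ 0.4138 -0.4624  0.05  ]
```

```bash
cat >> h.py <<'E'
EY=np.array([np.cos(np.radians(18.2)),np.sin(np.radians(18.2))]);EX=np.array([EY[1],-EY[0]])
HM=np.array([.4865,-.4365]);HN=HM-.076*EY
def world(H,u,v): return H+u/1000*EX+v/1000*EY
def uv(H,p): d=p[:2]-H; return 1000*d@EX,1000*d@EY
def plan(H,pts):
    st=get_state();Rm=R.from_quat(st['eef_rot']).as_matrix();p=st['tool_pos']
    print('cur uv',np.round(uv(H,p),1),'z',round(p[2],4),'toolx deg',round(np.degrees(np.arctan2(Rm[1,0],Rm[0,0])),2),'f',np.round(st['contact_force'],2),'t',st['clock'])
    for u,v,z in pts:
        w=np.append(world(H,u,v),z); print((u,v,z),np.round(Rm.T@(w-p)/.75,4).tolist())
E
python3 -c "
from h import *
plan(HM,[(17.5,33.5,.14)])"
```

```text
cur uv [-0.1 -2.6] z 0.2259 toolx deg 106.43 f [-0.19  0.71 -0.1 ] t 2.95
(17.5, 33.5, 0.14) [-0.0219, 0.0489, 0.1145]
```

>>> jog_arm([
  [[-0.011,0.025,0.03],-0.008],
  [[-0.022,0.049,0.06],-0.016],
  [[-0.022,0.049,0.09],-0.016],
  [[-0.022,0.049,0.1145],-0.016],
  [[-0.022,0.049,0.1145],-0.016],
])

```text
clock: 3.37
tool_pos: [0.5216, -0.4412, 0.1355]
eef_rot: [0.586, 0.811, -0.0, -0.004]
contact_force: [-0.7, 0.3, -0.2]
opening: 0.004
```

```bash
python3 - <<'E'
from h import *
plan(HM,[(17.5,33.5,.082)])
im=snapshot('wrist')[:,:,::-1]
cv2.imwrite("pics/f.png",np.hstack([cv2.resize(im[130:330,180:440],None,fx=3,fy=3,interpolation=cv2.INTER_CUBIC)]))
E
```

```text
cur uv [15.4 31.8] z 0.1355 toolx deg 108.32 f [-0.69  0.31 -0.23] t 3.3667
(17.5, 33.5, 0.082) [-0.0032, 0.0026, 0.0714]
```

View pics/f.png

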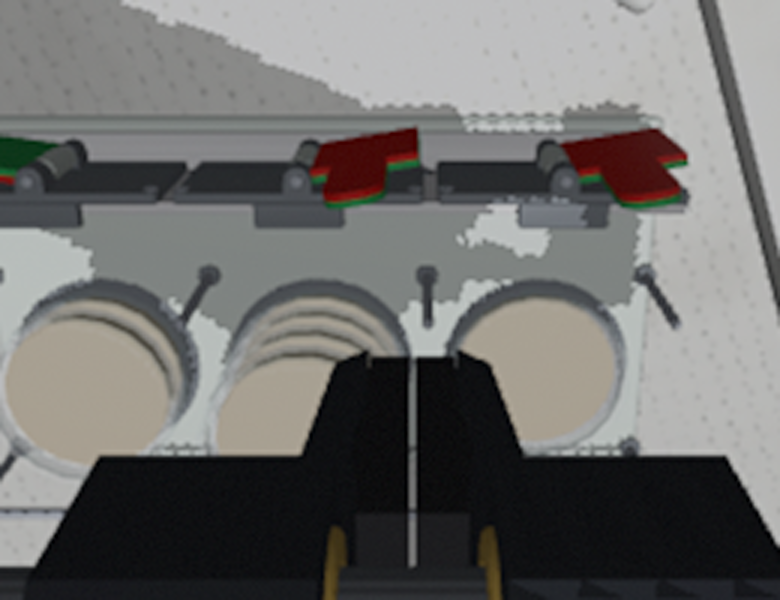

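```bash
python3 - <<'E'
from h import *
np.set_printoptions(precision=1,suppress=True)
m=camera_model('wrist');K=m['mtx'];T=m['T_tool_cam']
for x in (.009,.0,-.009):
  P=np.array([[x,s*w,z] for z in (.022,0.) for w in(.0175,.010) for s in (-1,1)])
  p=(P-T[:3,3])@T[:3,:3]
  c=np.stack([K[0,2]+K[0,0]*p[:,0]/-p[:,2],K[1,2]-K[1,1]*p[:,1]/-p[:,2]],-1)
  print(x,((c-[180,130])*3).tolist())
E
```

```text
0.009 [[327.80441808890873, 281.155164424408], [488.799973278014, 281.1284233118311], [362.3037310339264, 281.1494341419153], [454.30119114050166, 281.13415350615736], [317.92316053735306, 324.860898709667], [498.0573426162994, 324.8304999193752], [356.52367466746654, 324.85438462710556], [459.457492996213, 324.8370138897963]]
0.0 [[329.0298434531921, 318.88132740753144], [487.6654878521395, 318.85461430290985], [363.02345350518306, 318.87560312743517], [453.6723931603037, 318.8603384962231], [319.45365526396705, 366.2828583698977], [496.6386390896067, 366.2525109216904], [357.42218754930104, 366.2763552902227], [458.67074973340146, 366.25901389124743]]
-0.009 [[330.2198624998342, 355.51746520519714], [486.5637808969837, 355.49078966352835], [363.722381017193, 355.5117489749921], [453.06176295706143, 355.4965058083244], [320.93484179682696, 406.37032012100315], [495.26564167708665, 406.34003650932533], [358.2917529634687, 406.36383072158515], [457.9093528931603, 406.346525800627]]
```

```bash
python3 - <<'E'
import cv2
a=cv2.imread("pics/a_wrist.png")[230:400,170:470]; cv2.imwrite("pics/g.png",cv2.resize(cv2.convertScaleAbs(a,alpha=2.2,beta=30),None,fx=2.6,fy=2.6,interpolation=cv2.INTER_CUBIC))
E
```

```text
(no output)
```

View pics/g.png

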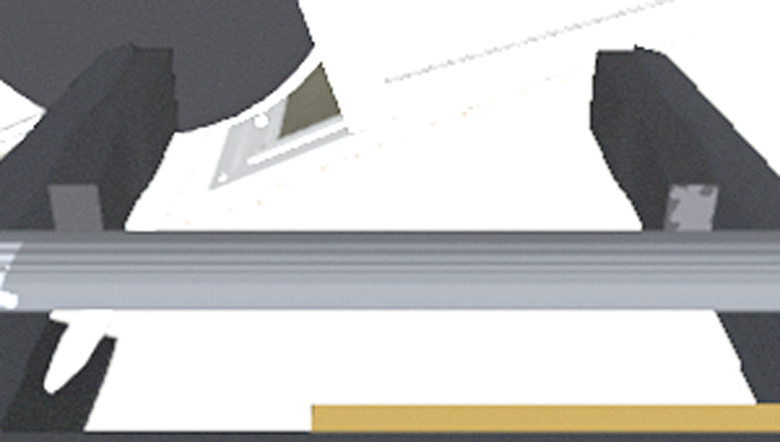

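```bash
python3 - <<'E'
from h import *
np.set_printoptions(precision=1,suppress=True)
p=np.array([.3492,-.5046,.226]);Rm=R.from_quat([.936,.353,.001,0]).as_matrix()
for z in (.022,0,-.0127):
  print(z,proj('scene',np.array([p+Rm@[x,s*w,z] for s in(-1,1) for w in (.025,.035) for x in (-.009,.009)])).tolist())
a=cv2.imread("pics/c_scene.png")[0:110,280:420]; cv2.imwrite("pics/i.png",cv2.resize(cv2.convertScaleAbs(a,alpha=2,beta=20),None,fx=5,fy=5,interpolation=cv2.INTER_CUBIC))
print((np.array([330,95])-[280,0])*5)
E
```

```text
0.022 [[354.20914523644194, 102.83017788805662], [354.27257185819826, 108.26749590354234], [358.72396631111116, 102.99806974983844], [358.84565586506324, 108.43871830267902], [331.6636402658541, 101.99178213732341], [331.4364945886159, 107.41248254032864], [327.16025089913296, 101.82431538446595], [326.87513890335543, 107.2416992652841]]
0 [[355.0353724382066, 94.81539009965263], [355.11110152107415, 100.26775646433998], [359.64933318677174, 94.98523032526587], [359.7859293000126, 100.44103018264722], [331.9954369599231, 93.96728842454345], [331.767623496437, 99.40252432599779], [327.3934144960818, 93.79788764804591], [327.10505068309396, 99.229704841206]]
-0.0127 [[355.5290281918108, 90.02669989771813], [355.61233411282063, 95.48589804008775], [360.2022271880483, 90.19766879959951], [360.3479836818651, 95.66036161808688], [332.1936721341229, 89.17297631278062], [331.9655488789996, 94.61473924763052], [327.5327193350191, 89.00245543780278], [327.2424746019117, 94.44073894935619]]
[250 475]
```

View pics/i.png

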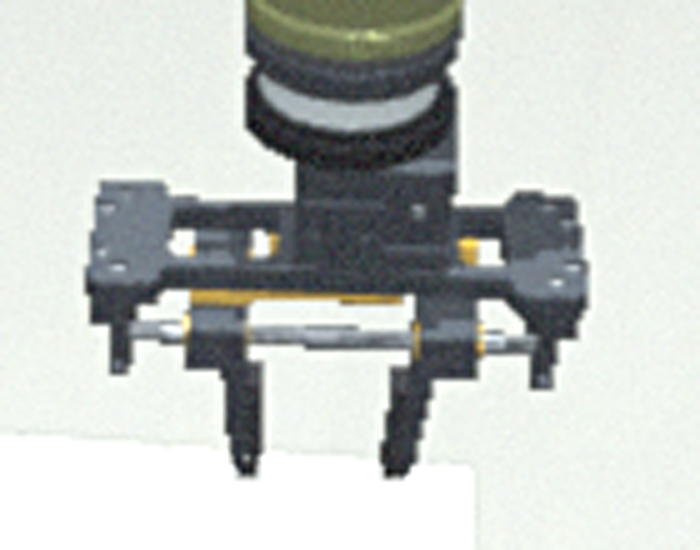

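>>> jog_arm([
  [[-0.003,0.002,0.03],0],
  [[-0.003,0.002,0.06],0],
  [[-0.003,0.002,0.071],0],
  [[-0.003,0.002,0.071],0],
])

```text
clock: 3.75
tool_pos: [0.525, -0.4441, 0.0858]
eef_rot: [0.586, 0.81, -0.0, -0.001]
contact_force: [-0.2, 1.3, -0.6]
opening: 0.003
```

```bash
python3 - <<'E'
from h import *
plan(HM,[(17.5,33.5,.047)])
im=snapshot('wrist')[:,:,::-1]
a=cv2.resize(im[130:330,180:440],None,fx=2,fy=2,interpolation=cv2.INTER_CUBIC)
s=snapshot('scene')[:,:,::-1][130:270,240:380]
s=cv2.convertScaleAbs(cv2.resize(s,None,fx=4,fy=4,interpolation=cv2.INTER_CUBIC),alpha=1.2)
cv2.imwrite("pics/j1.png",a);cv2.imwrite("pics/j2.png",s)
st=get_state();p=st['tool_pos'];Rm=R.from_quat(st['eef_rot']).as_matrix()
for z in (.022,-.013):
  print(z,np.round((proj('scene',np.array([p+Rm@[x,s*.0145,z] for s in(-1,1) for x in (-.009,.009)]))-[240,130])*4).tolist())
E
```

```text
cur uv [19.3 34.2] z 0.0858 toolx deg 108.26 f [-0.22  1.25 -0.57] t 3.75
(17.5, 33.5, 0.047) [0.0023, -0.0008, 0.0518]
0.022 [[262.0, 270.0], [291.0, 282.0], [239.0, 308.0], [268.0, 320.0]]
-0.013 [[261.0, 233.0], [291.0, 245.0], [236.0, 272.0], [266.0, 284.0]]
```

View pics/j1.png

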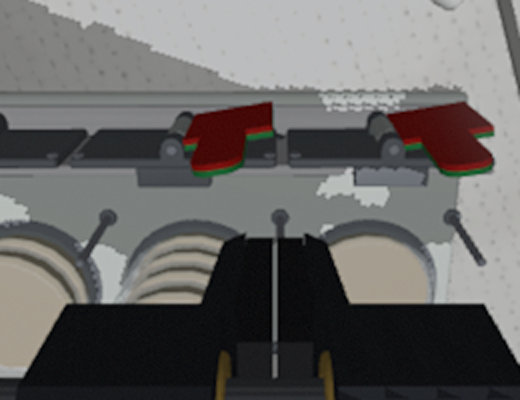

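View pics/j2.png

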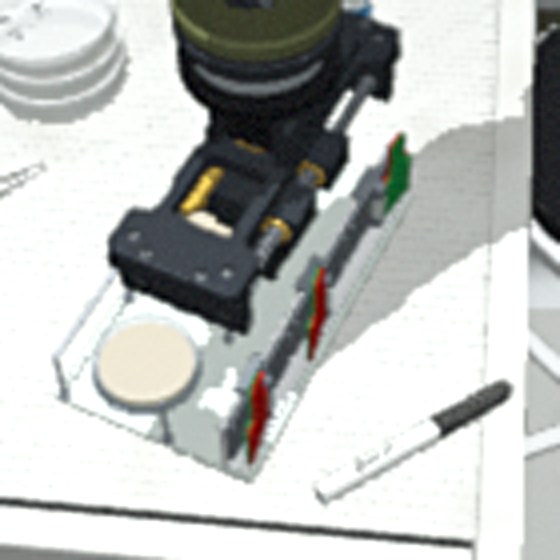

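```bash
python3 - <<'E'
from h import *
np.set_printoptions(precision=1,suppress=True)
st=get_state()
f=lambda x,y,z:atz('wrist',130+(y+.5)/2-.5,180+(x+.5)/2-.5,z,st)
for z in (.048,.052): print('mid pin',np.array(uv(HM,f(172,147,z))),'far pin',np.array(uv(HM,f(392,147,z))))
print('tab mid top corners',[np.array(uv(HM,f(*q,.078))) for q in((195,173),(240,166))])
print('tab far top',[np.array(uv(HM+.076*EY,f(*q,.078))) for q in((447,172),(490,167))])
print('leaf mid',[np.array(uv(HM,f(*q,.048))) for q in((187,150),(272,133))],'far',[np.array(uv(HM+.076*EY,f(*q,.048))) for q in((393,137),(492,133))])
E
```

```text
mid pin [3.6 0.4] far pin [ 3.6 77.5]
mid pin [2.3 1.1] far pin [ 2.2 76.6]
tab mid top corners [array([ 1.7, 12.2]), array([-0.6, 25.8])]
tab far top [array([ 1.3, 12.4]), array([-0.3, 25.2])]
leaf mid [array([4.7, 5.6]), array([-1.5, 35.4])] far [array([-0.1,  1.6]), array([-1.6, 35.9])]
```

```bash
sed -i 's/^HM=.*/HM=np.array([.4865,-.4365])+.002*EX;HN=HM-.076*EY/' h.py; python3 - <<'E'
from h import *
plan(HM,[(18,32,.05)])
E
```

```text
cur uv [18.5 35.6] z 0.0882 toolx deg 108.26 f [ 0.01 -0.41  0.77] t 3.85
(18, 32, 0.05) [0.0007, -0.0049, 0.051]
```

```bash
cat >> h.py <<'E'
def avg(n=8):
    P=[];F=[];Q=[];M=[]
    for i in range(n):
        st=get_state();P.append(st['tool_pos']);F.append(st['contact_force']);Q.append(st['eef_rot']);M.append(st['moment'])
        if i<n-1: snapshot('top')
    P=np.array(P);return P.mean(0),P.std(0),np.mean(F,0),np.mean(Q,0),st['clock'],np.mean(M,0)
def plan(H,pts,n=8):
    p,s,f,q,t,m=avg(n);Rm=R.from_quat(q).as_matrix()
    print('cur uv',np.round(uv(H,p),1),'z',round(p[2],4),'sd',np.round(s*1000,1),'deg',round(np.degrees(np.arctan2(Rm[1,0],Rm[0,0])),2),'F(tool)',np.round(Rm.T@f,2),'t',t)
    for u,v,z in pts:
        w=np.append(world(H,u,v),z); print((u,v,z),np.round(Rm.T@(w-p)/.75,4).tolist())
E
python3 - <<'E'
from h import *
plan(HM,[(18,32,.05)])
E
```

```text
cur uv [18.5 35.6] z 0.0882 sd [0.3 0.1 0.4] deg 108.26 F(tool) [-0.13  0.03 -0.08] t 4.2
(18, 32, 0.05) [0.0008, -0.0049, 0.051]
```

```bash
python3 - <<'E'
from h import *
print(get_state()['tool_pos'])
im=snapshot('wrist')[:,:,::-1]
cv2.imwrite("pics/k.png",cv2.resize(im[170:260,190:440],None,fx=3.2,fy=3.2,interpolation=cv2.INTER_CUBIC))
E
```

```text
[ 0.52628426 -0.44461776  0.08746576]
```

View pics/k.png

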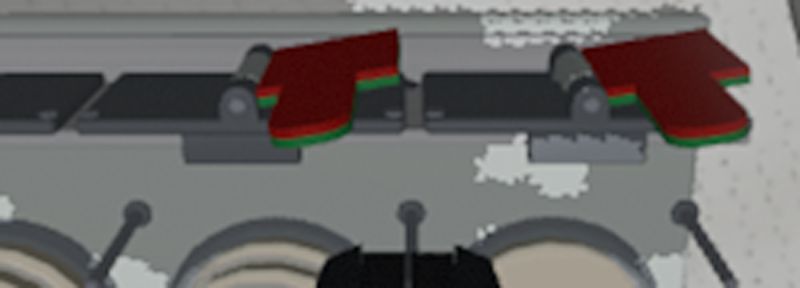

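```bash
python3 - <<'E'
from h import *
np.set_printoptions(precision=1,suppress=True)
st=get_state()
HF=HM+.076*EY
f=lambda x,y,z:atz('wrist',170+(y+.5)/3.2-.5,190+(x+.5)/3.2-.5,z,st)
for z in (.048,.052): print('mid pin',np.array(uv(HM,f(237,104,z))),'far pin',np.array(uv(HM,f(592,104,z))))
print('pegs',[np.array(uv(HM,f(*q,.048))) for q in ((138,212),(411,212),(685,212))])
print('plate ends',[np.array(uv(HM,f(*q,.05))) for q in ((78,131),(403,131),(422,131))])
print('tab mid top corners',[np.array(uv(HM,f(*q,.078))) for q in((272,138),(345,130))])
print('tab far top',[np.array(uv(HF,f(*q,.078))) for q in((675,138),(745,132))])
print('leaf mid',[np.array(uv(HM,f(*q,.048))) for q in((260,98),(398,77))],'far',[np.array(uv(HF,f(*q,.048))) for q in((612,98),(748,76))])
E
```

```text
mid pin [ 0.  -1.3] far pin [-0.  75.9]
mid pin [-1.3 -0.6] far pin [-1.4 75.1]
pegs [array([ 25.9, -25.2]), array([25.8, 36.6]), array([25.8, 98.6])]
plate ends [array([  5.6, -35.9]), array([ 5.5, 34.8]), array([ 5.5, 38.9])]
tab mid top corners [array([-3.3, 10.4]), array([-5. , 24.1])]
tab far top [array([-3.4,  9.8]), array([-4.6, 22.8])]
leaf mid [array([-1.3,  3.7]), array([-6.1, 33.7])] far [array([-1.4,  4.2]), array([-6.4, 33.2])]
```

>>> jog_arm([
  [[0.001,-0.005,0.02],0],
  [[0.001,-0.005,0.04],0],
  [[0.001,-0.005,0.051],0],
  [[0.001,-0.005,0.051],0],
  [[0.001,-0.005,0.051],0],
  [[0.001,-0.005,0.051],0],
])

```text
clock: 4.75
tool_pos: [0.5227, -0.4448, 0.0487]
eef_rot: [0.586, 0.81, 0.0, 0.0]
contact_force: [-0.7, -0.1, 0.3]
opening: 0.006
```

```bash
python3 - <<'E'
from h import *
a,b=9,14
pts=[]
def rear(th,r=18,t=2): return -r*np.sin(th)+t*np.cos(th), r*np.cos(th)+t*np.sin(th)
for th in (.3,.6,.9,1.2,1.5,1.65):
    u,v=rear(th); pts.append((round(u+a,1),round(v+b,1),.05))
plan(HM,pts,4)
im=snapshot('wrist')[:,:,::-1]
cv2.imwrite("pics/l.png",cv2.resize(im[130:330,180:440],None,fx=3,fy=3,interpolation=cv2.INTER_CUBIC))
E
```

```text
cur uv [17.4 31.9] z 0.049 sd [0.1 0.1 0.2] deg 108.28 F(tool) [-0.27 -0.1  -0.17] t 4.9
(np.float64(5.6), np.float64(31.8), 0.05) [0.0157, -0.0001, -0.0013]
(np.float64(0.5), np.float64(30.0), 0.05) [0.0225, -0.0025, -0.0013]
(np.float64(-3.9), np.float64(26.8), 0.05) [0.0284, -0.0067, -0.0013]
(np.float64(-7.1), np.float64(22.4), 0.05) [0.0326, -0.0126, -0.0013]
(np.float64(-8.8), np.float64(17.3), 0.05) [0.0349, -0.0194, -0.0013]
(np.float64(-9.1), np.float64(14.6), 0.05) [0.0353, -0.023, -0.0014]
```

View pics/l.png

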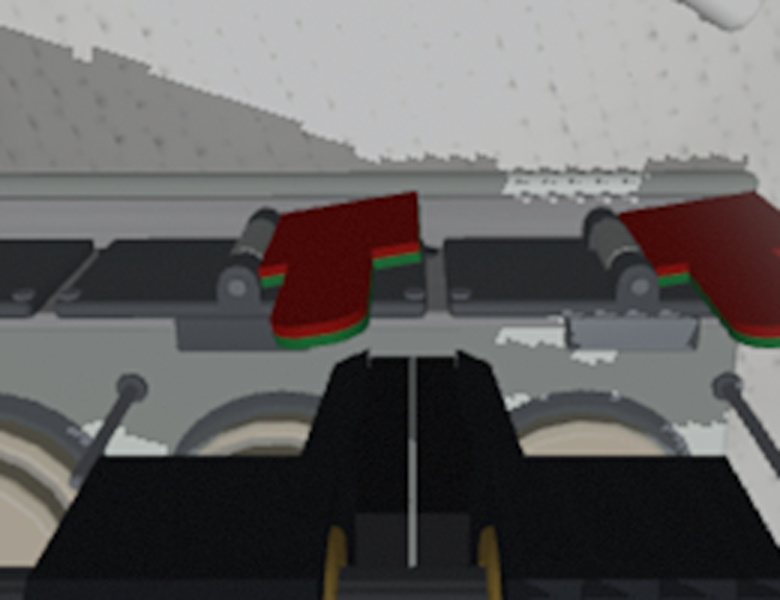

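>>> jog_arm([
  [[0.004,-0.003,0],0],
  [[0.008,-0.003,0],0],
  [[0.012,-0.003,0],0],
  [[0.016,-0.003,0],0],
  [[0.019,-0.004,0],0],
  [[0.0225,-0.005,0],0],
  [[0.0255,-0.007,0],0],
  [[0.0284,-0.009,0],0],
  [[0.0284,-0.009,0],0],
  [[0.0284,-0.009,0],0],
])

```text
clock: 5.78
tool_pos: [0.5089, -0.4266, 0.0484]
eef_rot: [0.586, 0.81, -0.0, -0.0]
contact_force: [0.0, -1.3, 0.2]
opening: 0.004
```

```bash
cat > look.py <<'E'
from h import *
import sys
H=HM if sys.argv[2]=='m' else HN
pts=eval(sys.argv[3]) if len(sys.argv)>3 else []
plan(H,pts,3)
im=snapshot('wrist')[:,:,::-1]
cv2.imwrite(f"pics/{sys.argv[1]}.png",cv2.resize(im[130:330,180:440],None,fx=2.5,fy=2.5,interpolation=cv2.INTER_CUBIC))
E
python3 look.py m1 m
```

```text
cur uv [-4.3 24.4] z 0.0484 sd [0.1 0.1 0. ] deg 108.28 F(tool) [-0.55 -0.38  0.14] t 5.8833
```

View pics/m1.png

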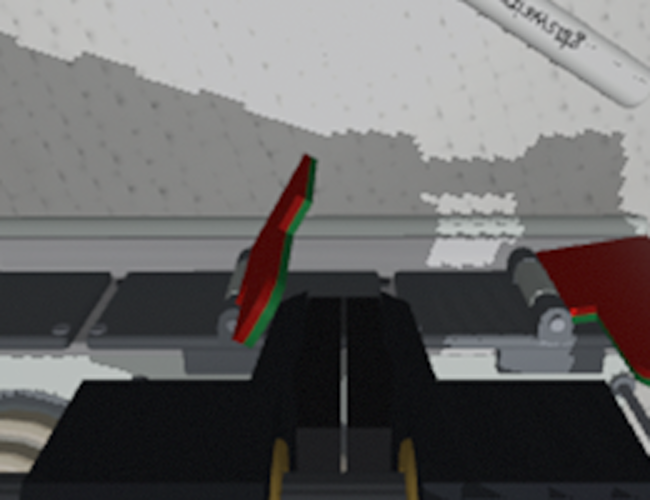

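>>> jog_arm([
  [[0.003,-0.003,0],0],
  [[0.005,-0.006,0],0],
  [[0.006,-0.009,0],0],
  [[0.007,-0.012,0],0],
  [[0.007,-0.016,0],0],
  [[0.007,-0.018,0],0],
  [[0.007,-0.018,0],0],
  [[0.007,-0.018,0],0],
])

```text
clock: 6.6
tool_pos: [0.4943, -0.4262, 0.0485]
eef_rot: [0.586, 0.81, -0.0, -0.0]
contact_force: [0.4, -0.9, 0.1]
opening: 0.003
```

```bash
python3 look.py m2 m
```

```text
cur uv [-9.5 10.7] z 0.0484 sd [0.1 0.1 0. ] deg 108.27 F(tool) [-0.58  0.1   0.08] t 6.7
```

View pics/m2.png

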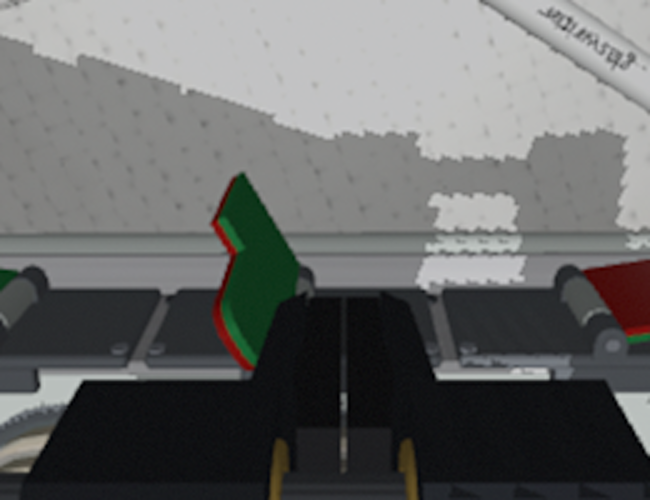

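>>> jog_arm([
  [[0,0.003,0],0],
  [[0.008,0.003,0],0],
  [[0.016,0.003,0],0],
  [[0.024,0.003,0],0],
  [[0.024,0.003,0],0],
  [[0.023,0,0],0],
  [[0.022,-0.003,0],0],
  [[0.02,-0.007,0],0],
  [[0.0175,-0.0115,0],0],
  [[0.014,-0.0145,0],0],
  [[0.01,-0.0173,0],0],
  [[0.0075,-0.0183,0],0],
  [[0.0075,-0.0183,0],0],
  [[0.0075,-0.0183,0],0],
])

```text
clock: 7.92
tool_pos: [0.4797, -0.4253, 0.0484]
eef_rot: [0.586, 0.81, -0.0, 0.0]
contact_force: [-0.4, -0.6, -0.4]
opening: 0.005
```

```bash
python3 look.py m3 m
```

```text
cur uv [-15.   -2.8] z 0.0484 sd [0.1 0.2 0. ] deg 108.27 F(tool) [-0.2  -0.03  0.44] t 8.0167
```

View pics/m3.png

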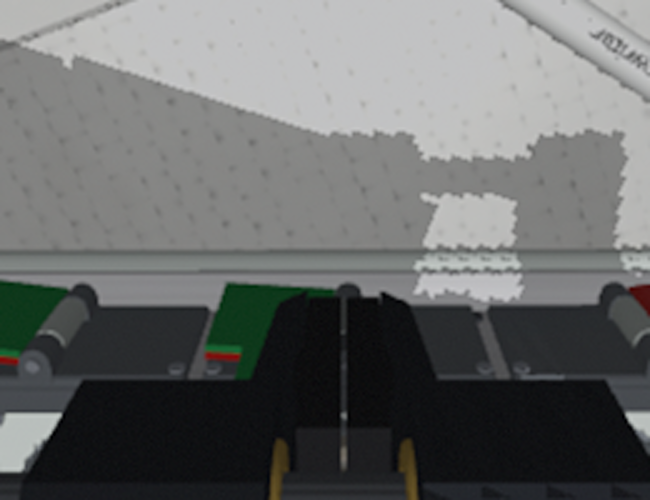

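>>> jog_arm([
  [[0,-0.005,0],0],
  [[-0.001,-0.005,0],0],
  [[-0.002,-0.005,0],0],
  [[-0.003,-0.005,0],0],
  [[-0.004,-0.005,0],0],
  [[-0.005,-0.005,0],0],
  [[-0.005,-0.005,0],0],
  [[-0.005,-0.005,0],0],
])

```text
clock: 8.73
tool_pos: [0.4769, -0.4286, 0.0484]
eef_rot: [0.586, 0.811, 0.0, -0.001]
contact_force: [-2.6, 5.0, 4.2]
opening: 0.004
```

```bash
python3 look.py m4 m
```

```text
cur uv [-12.5  -6.7] z 0.0484 sd [0. 0. 0.] deg 108.3 F(tool) [ 5.39 -1.67 -3.64] t 8.8333
```

View pics/m4.png

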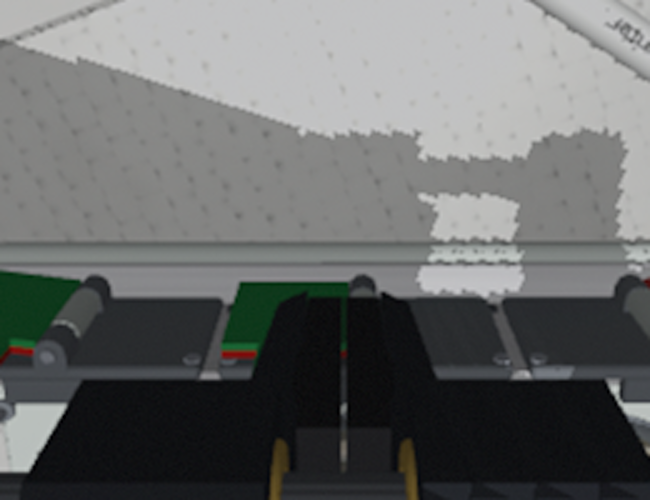

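>>> jog_arm([
  [[0.01,0,0],0],
  [[0.025,0,0],0],
  [[0.025,0,-0.04],0],
  [[0.025,0,-0.075],0],
  [[0.01,-0.03,-0.075],0],
  [[-0.01,-0.07,-0.075],0],
  [[-0.03,-0.11,-0.075],0],
  [[-0.041,-0.134,-0.075],0],
  [[-0.041,-0.134,-0.075],0],
  [[-0.041,-0.134,-0.075],0],
  [[-0.041,-0.134,-0.075],0],
  [[-0.041,-0.134,-0.075],0],
])

```text
clock: 9.88
tool_pos: [0.3938, -0.489, 0.105]
eef_rot: [0.585, 0.811, 0.001, 0.001]
contact_force: [0.2, -0.5, 0.2]
opening: 0.008
```

```bash
python3 look.py n1 n "[(18,-30,.05)]"
```

```text
cur uv [ 18.9 -28.7] z 0.1049 sd [0.2 0.1 0. ] deg 108.44 F(tool) [-0.4  -0.06  0.48] t 9.9833
(18, -30, 0.05) [0.0013, -0.0019, 0.0732]
```

View pics/n1.png

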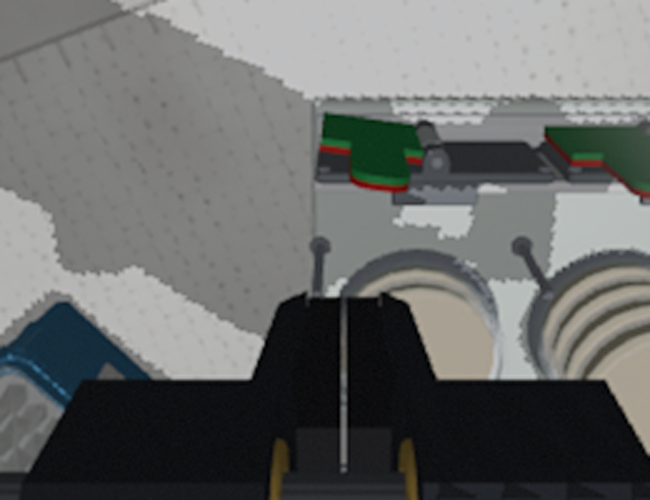

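```bash
python3 - <<'E'
from h import *
a=cv2.imread("pics/a_scene.png")[85:165,265:355]; cv2.imwrite("pics/o.png",cv2.resize(a,None,fx=6,fy=6,interpolation=cv2.INTER_CUBIC))
a=cv2.imread("pics/a_top.png")[230:350,370:490]; cv2.imwrite("pics/o2.png",cv2.resize(a,None,fx=4,fy=4,interpolation=cv2.INTER_CUBIC))
E
```

```text
(no output)
```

View pics/o.png

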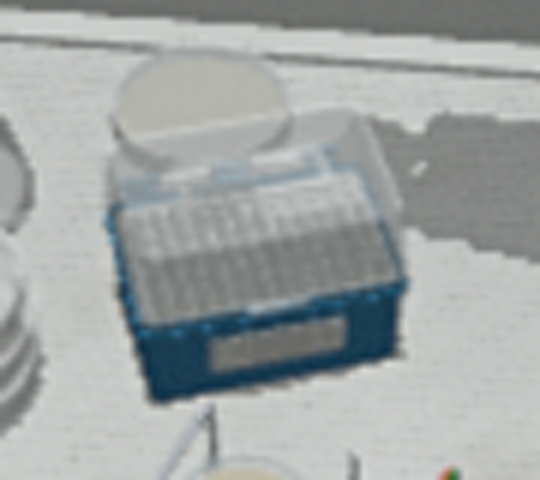

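View pics/o2.png

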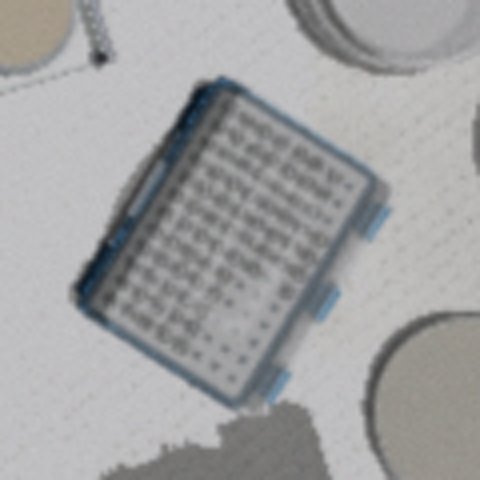

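>>> jog_arm([
  [[0.001,-0.001,0.02],0],
  [[0.001,-0.001,0.04],0],
  [[0.001,-0.001,0.06],0],
  [[0.001,-0.001,0.073],0],
  [[0.001,-0.001,0.073],0],
  [[0.001,-0.001,0.073],0],
  [[0.001,-0.001,0.073],0],
])

```text
clock: 10.62
tool_pos: [0.3915, -0.4901, 0.0507]
eef_rot: [0.586, 0.811, 0.0, 0.001]
contact_force: [0.6, 0.6, 1.1]
opening: 0.008
```

```bash
python3 look.py n2 n "[(-4.3,-24.4,.049)]"
```

```text
cur uv [ 19.4 -31.1] z 0.0508 sd [0.  0.1 0.1] deg 108.29 F(tool) [ 0.1   0.46 -0.4 ] t 10.7167
(-4.3, -24.4, 0.049) [0.0315, 0.0089, 0.0024]
```

View pics/n2.png

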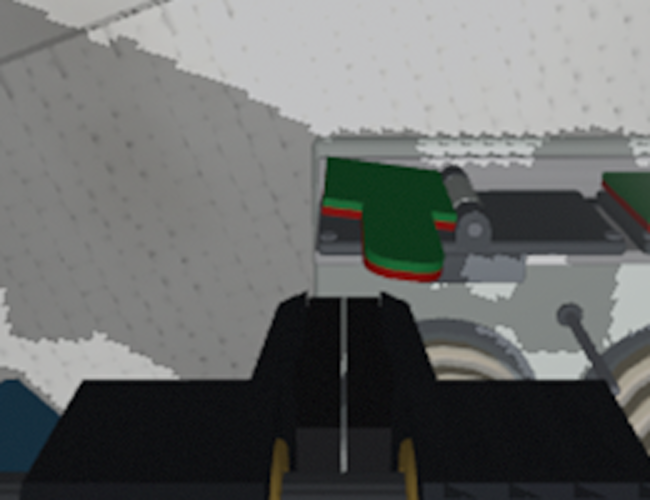

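>>> jog_arm([
  [[0.003,0.003,0.002],0],
  [[0.007,0.003,0.002],0],
  [[0.011,0.003,0.002],0],
  [[0.015,0.003,0.002],0],
  [[0.019,0.003,0.002],0],
  [[0.022,0.004,0.002],0],
  [[0.0255,0.005,0.002],0],
  [[0.0285,0.007,0.002],0],
  [[0.0315,0.009,0.002],0],
  [[0.0315,0.009,0.002],0],
  [[0.0315,0.009,0.002],0],
])

```text
clock: 11.68
tool_pos: [0.3899, -0.465, 0.0484]
eef_rot: [0.586, 0.811, 0.0, -0.0]
contact_force: [0.2, 0.1, -0.1]
opening: 0.006
```

```bash
python3 look.py n3 n "[(-9.5,-10.7,.049)]"
```

```text
cur uv [ -5.  -24.8] z 0.0484 sd [0.1 0.1 0. ] deg 108.29 F(tool) [-0.21  0.25 -0.05] t 11.7833
(-9.5, -10.7, 0.049) [0.006, 0.0188, -0.0008]
```

View pics/n3.png

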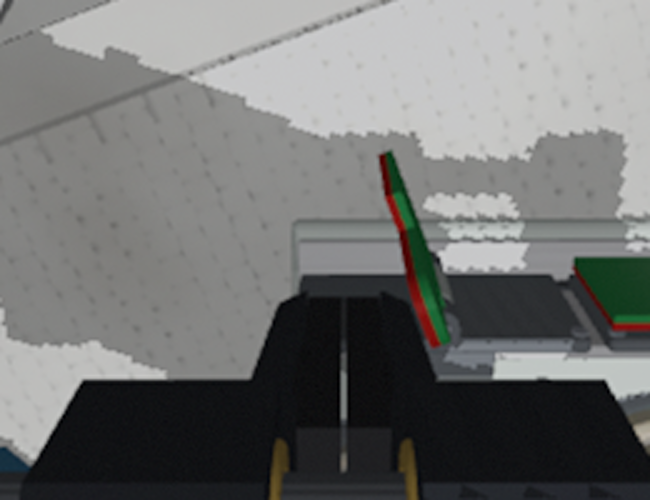

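>>> jog_arm([
  [[0.003,0.003,0],0],
  [[0.005,0.006,0],0],
  [[0.006,0.01,0],0],
  [[0.006,0.014,0],0],
  [[0.006,0.019,0],0],
  [[0.006,0.016,0],0],
  [[0.014,0.016,0],0],
  [[0.022,0.016,0],0],
  [[0.03,0.016,0],0],
  [[0.029,0.019,0],0],
  [[0.028,0.022,0],0],
  [[0.026,0.026,0],0],
  [[0.0235,0.03,0],0],
  [[0.02,0.0333,0],0],
  [[0.016,0.036,0],0],
  [[0.0135,0.04,0],0],
  [[0.0135,0.042,0],0],
  [[0.0135,0.042,0],0],
])

```text
clock: 13.33
tool_pos: [0.4173, -0.4458, 0.0485]
eef_rot: [0.586, 0.811, 0.0, 0.0]
contact_force: [0.5, -0.2, 0.3]
opening: 0.003
```

```bash
python3 look.py n4 n "[(-12,6.7,.049)]"
```

```text
cur uv [-14.9   7. ] z 0.0485 sd [0.3 0.  0. ] deg 108.29 F(tool) [-0.16 -0.    0.03] t 13.4333
(-12, 6.7, 0.049) [-0.0039, -0.0005, -0.0007]
```

View pics/n4.png

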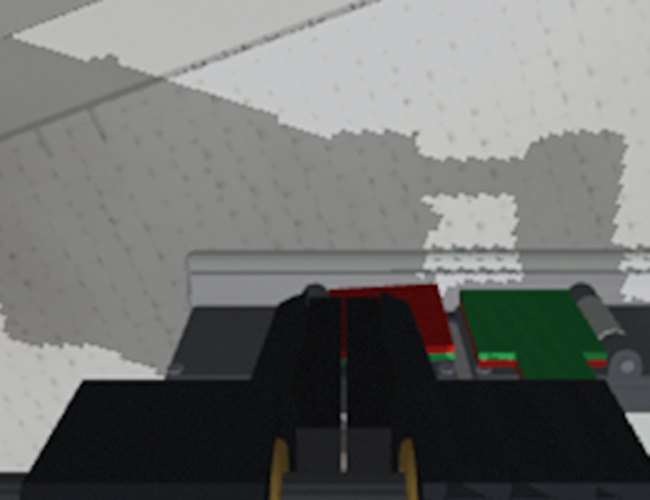

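>>> jog_arm([
  [[-0.001,0,0],0],
  [[-0.002,0,0],0],
  [[-0.003,0,0],0],
  [[-0.004,0,0],0],
  [[-0.0045,0,0],0],
  [[-0.0045,0,0],0],
  [[-0.0045,0,0],0],
])

```text
clock: 14.07
tool_pos: [0.4173, -0.4483, 0.0485]
eef_rot: [0.586, 0.811, 0.0, -0.001]
contact_force: [-1.3, 3.5, 2.1]
opening: 0.006
```

```bash
python3 look.py n5 n
```

```text
cur uv [-12.4   6.6] z 0.0485 sd [0. 0. 0.] deg 108.3 F(tool) [ 4.24  0.14 -2.72] t 14.1667
```

View pics/n5.png

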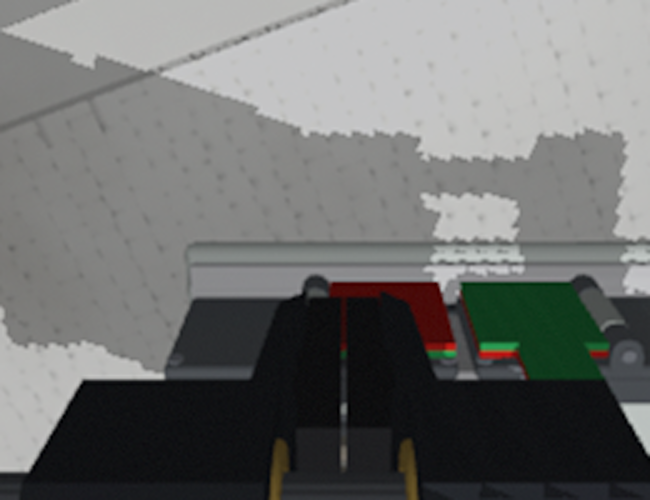

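Contact at 4 N, so this tag is flat. I'll retreat forward and up, then check.

>>> jog_arm([
  [[0.01,0,0],0],
  [[0.025,0,0],0],
  [[0.035,0,0],0],
  [[0.035,0,-0.04],0],
  [[0.035,0,-0.08],0],
  [[0.035,0.03,-0.12],0],
  [[0.035,0.06,-0.16],0],
  [[0.035,0.1,-0.2],0],
  [[0.035,0.1,-0.2],0],
  [[0.035,0.1,-0.2],0],
  [[0.035,0.1,-0.2],0],
])

```text
clock: 15.13
tool_pos: [0.4795, -0.4011, 0.1979]
eef_rot: [0.586, 0.81, -0.001, -0.0]
contact_force: [-0.3, -0.4, -0.5]
opening: 0.006
```

```bash
python3 look.py p1 m; python3 - <<'E'
from h import *
for n,(a,b,c,d),k in (('top',(120,275,240,410),3.8),('scene',(145,260,245,380),5)):
  im=snapshot(n)[:,:,::-1]; cv2.imwrite(f"pics/p_{n}.png",cv2.resize(im[a:b,c:d],None,fx=k,fy=k,interpolation=cv2.INTER_CUBIC))
print(get_state()['qd'].round(3))
E
```

```text
cur uv [-37.9   3.6] z 0.1973 sd [0.5 0.1 0.4] deg 108.22 F(tool) [-0.53 -0.71  0.38] t 15.2333
[-0.001 -0.003 -0.007 -0.01  -0.004  0.002 -0.   ]
```

View pics/p1.png

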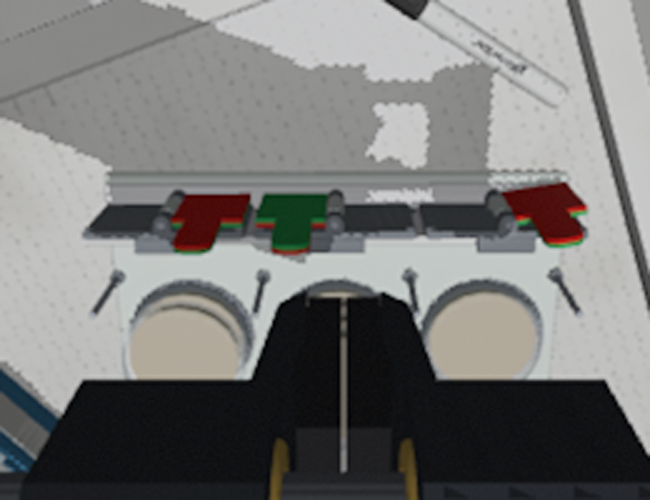

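View pics/p_scene.png

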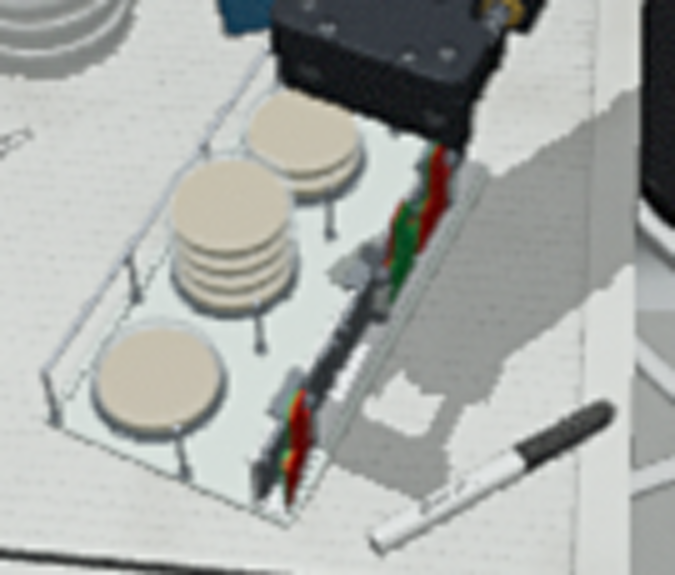

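```bash
python3 -c "
from plant import *
print(workorder.finish_job())"
```

```text
the job is handed in; nothing more can be done
None
```

The tags now match the plates: only the middle bay, with the full stack of four, shows green, and the other two show red. The job is handed in at about 15 s of the 38 s allowed.

- **Tags turned:** With the closed fingertips I pushed two wrong tags round by their tabs. The middle tag went from red to green, and the tag on the two-plate bay (rack's right, nearest the robot) went from green to red. Each was pressed until it stopped, at about 4–6 N.
- **Tag left alone:** The single-plate bay already showed red, so I didn't touch its tag. It still stands about 0.15 rad off its plate, as it did at the start.
- **Last checks:** The wrist and scene pictures show both turned tags flat. The plates and the pen are where they were, and the arm is raised clear with no contact force to speak of.
- **Disagreement with the given data:** The stated `finger_overhang` of 22 mm ahead of the TCP did not match the pictures. The wrist and scene cameras both put the fingertips about 13 mm behind the reported TCP. I worked with the measured value, and the tabs were met where it predicted.

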